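# Fit the star wheel to the bench filler's keyed spindle

### The arm

A 7-joint arm with a two-finger parallel gripper is mounted at the origin on the work surface. World frame = base frame: x ahead of the robot, y to its left, z up, the work surface at z = 0. Lengths are in m, angles in rad, forces in N, time in s.
With the tool pointing down it reaches from about 0.425 to 1.025 m from the base axis. Payload 3.6 kg.
Tool frame: the origin (TCP) lies midway between the tips of the shut fingers; the grasp point (between the pads) lies 19 mm behind it; z points along the fingers, y is the line along which they close (so a half turn about z gives the same grasp; the last joint's range is limited). The gripper opens to 85 mm and grips with 20 to 120 N. Pads are 22 mm wide; open, the fingers measure 114 mm over their backs; the gripper's body (76 mm by 85 mm) begins 54 mm behind the grasp point. The pads swing forward as they close: fully open they stand 13 mm farther back than shut.
Start: joints at [1.163, 0.591, 0.048, 1.609, -0.033, 0.943, -0.034], TCP at [0.224, -0.689, 0.231] pointing down, gripper open.
Joint ranges: [-2.69, 2.69], [-0.47, 2.24], [-1.27, 1.36], [0.19, 2.51], [-1.53, 4.68], [0.08, 2.07], [-3.09, 3.09]. Speed limits (rad/s): [2.57, 2.57, 3.14, 3.14, 3.14, 3.14, 3.14].

### API

Orientations are given as a unit quaternion [x, y, z, w].
In Python, from cell import bot, grab_frame, get_calibration gives the robot as it stands.
- The arm moves only by the tool step_arm, never from a script. Its argument "rows" is one flat list of numbers, 5 for each row, row after row: the opening, from -1 (shut) to 1 (fully open), then the shift along the tool's x, y, z each as a share of 0.1 m, from -1 to 1, then the turn about the tool's z as a share of 45 degrees, from -1 to 1. In form: [fingers, dx, dy, dz, yaw, fingers, dx, dy, dz, yaw, ...]. A call has 1 to 20 rows; each row shifts and turns the commanded pose from where the row before left it, along the tool's axes as they then stand; what a row does not reach is not made up. A row lasts 1/12 s, in which the tool goes at most 41.7 mm and 7.16 degrees, less where a joint would pass 70% of its speed; a pose out of reach is approached as far as the arm can. A call with a number of a shift or a turn outside -1 to 1 is refused whole. A call with a gripper value outside its range is refused whole. The fingers move at their own pace and stop on an object; "grip_force" is the grip in N (left out, the last holds). Time passes only in rows, so rows that do not move let the fingers close. It gives the time, the measured TCP pose, the force, the opening and the grip force at its end, in the units of the state.
- bot.get_obs(): the state, without advancing time (a new reading comes with each control period).
- grab_frame(name): name is "side" or "top"; returns (picture, depth): 420x560x3 uint8, red, green, blue; 420x560 float32, m along the optical axis (not along the pixel's ray), 0 where there is no reading.
- get_calibration(name): a dict with "vfov" (degrees; the focal length in pixels is half the picture's height over the tangent of half this angle, whatever the lens; pixels are square), "cx", "cy" (the principal point, pixels), "k1" (the pictures are not rectified: a ray, as slopes to the right and down, at radius r is drawn at 1 + k1 r^2 times it, then the intrinsics apply), "rvec" (rotation vector, rad) and "tvec" (3), from world to camera coordinates, as OpenCV has them. Camera axes: x right, y down, z forward; pixel columns grow to the right and rows downward; lengths in m; the calibration is good to about 2 mm. A picture is of the moment at which its call begins. get_calibration takes no time and is no camera call.
- bot.close_job(): hands the job in; it is judged then, once.
The state is a dict: "time_s": time; "q": joint angles; "dq": joint speeds; "joint_efforts": joint torques, N m; "tcp_pos": TCP position; "tool_rot": TCP orientation; "force": force on the tool from outside, world axes, zero at the start; "wrist_torque": the same for the moment, N m; "opening": opening from 0.0 (shut) to 1.0 (fully open); "grip_force": force on a finger pad.
Only numpy, scipy, OpenCV 4.12 (cv2) and the standard library are available. Lean on these libraries where they do the work, as an engineer would, in place of code of your own. Each camera call takes 0.05 s, during which the arm holds its last target. There are 200 camera calls.

### The job

We are changing the bench filler over to the small amber jars: fit the white eight-pocket star wheel on the indexing unit's upright spindle, hub upwards. Keep hold of it until it rests on the two spindle keys (do not let it fall onto them), then turn it on the spindle until its keyways find the keys and it drops, and see that it lies fully home, flat on the flange. Let go, and leave the green wheel and everything else on the bench where they are.

Things in the scene. Friction and masses are not known exactly. Their poses are not given: they have to be found in the camera images.
- white_wheel: the star wheel to fit, loose, lying flat, hub up: white plastic plate 140 mm across, 14 mm thick, with 8 round pockets in its rim, and an aluminium hub standing 40 mm above the plate (54 mm in all), 48 mm across its four flats, which face the wheel's own x and y axes (corners cut to 60 mm diameter). 0.35 to 0.7 kg. Origin on the axis at the plate's underside, z up through the hub
- hub_top (a point): centre of the white wheel's hub top, 54 mm above its underside, axes as the wheel's. The bore, 26 mm diameter, goes right through the wheel, with two keyways half a turn apart, 10 mm wide, that reach 17.5 mm from the axis, on the wheel's +x and -x sides (red marks on the hub top)
- seat (a point): centre of the top face of the round driving flange (60 mm across, 85 mm above the bench), where the wheel's underside must lie; on the spindle's axis, z up. Two brass keys half a turn apart, 7 mm wide, reaching 16 mm from the axis, rise from the flange to 16 mm above this point. The wheel rests on their tops until its keyways meet them within about 5 degrees, then falls by its own weight
- spindle_top (a point): centre of the spindle's top, 62 mm above the seat. The spindle is 24 mm thick, its top 12 mm tapering to 13 mm. It is braked and does not turn, but it stopped at any angle: which way the keys point is not told by any of these axes (they follow the box below), so find it by turning the wheel; half a turn always covers it
- indexer: the indexing unit, fixed: stainless box 220 x 220 mm, deck 70 mm above the bench, the spindle in its middle. On the far half a steel guide rail arc, 90 mm from the spindle, top 32 mm above the deck. A column 20 mm thick, 235 mm high, at x 135, y -85 mm of this frame, carries the nozzle away from the spindle. Origin on the bench under the spindle's axis, x away from the robot
- green_wheel: the other star wheel, green, 12 small pockets, same hub and sizes; not wanted. Origin on the axis at its underside
- jar0: amber jar with white lid, 36 mm across, 75 mm high, loose; origin at the centre of its underside
- jar1: another such jar
- jar2: another such jar
- clamp_knob: black clamp knob, 60 mm across, standing on its head with its threaded stud up, 64 mm high, loose; origin at the centre of its underside
- spanner: steel spanner 170 mm long, lying flat on the bench between the robot and the indexing unit, off to the robot's right; origin at its underside
- tape_roll: roll of white and blue tape lying flat, 104 mm across, 48 mm high, loose; origin at the centre of its underside
- water_bottle: clear bottle with blue cap, 64 mm across, 200 mm high, loose; origin at the centre of its underside
Not all that is in view belongs to the job. Leave any pink or purple look-alike of the white_wheel alone.

How it is judged:
At the end, for the whole second after the job is handed in: the white wheel is on the spindle, hub up, keyed and at rest, its underside within 3 mm of the flange's face, its axis within 3 mm of the spindle's and within 0.05 rad of upright (z of white_wheel in the frame of seat between -0.003 and 0.003 m and horizontal distance between white_wheel and seat below 0.003 m and angle between white_wheel's own z axis and vertical below 0.05 rad and linear speed of white_wheel below 0.02 m/s and angular speed of white_wheel below 0.1 rad/s); the robot touches nothing.
It fails at once if the white wheel falls onto the spindle or its keys (over 0.75 m/s within 30 mm of the spindle's axis) (linear speed of white_wheel above 0.75 m/s and horizontal distance between white_wheel and seat below 0.03 m).
It fails at once if the green wheel is moved over 20 mm (distance of green_wheel from where it was at the start of the episode above 0.02 m).
It fails at once if a jar is moved over 20 mm (distance of any of jar0, jar1, jar2 from where it was at the start of the episode above 0.02 m).
It fails at once if another thing on the bench is moved over 20 mm (distance of any of clamp_knob, spanner, tape_roll, water_bottle from where it was at the start of the episode above 0.02 m).
It also fails if it takes over 58 s, if anything falls off the work surface, if the arm or the gripper's body presses on something with over 40 N, if the wrist force passes 120 N, or if a joint passes its speed limit or range.

## Working session

There is one attempt and no reset: what is moved stays moved. The work goes in short steps, Python scripts to look and compute and a tool call to move; the robot and the scene stay as the last step left them, time stands still between calls to the robot, and variables do not carry over. Pictures are saved under pics/ and viewed, at most 10 in all, crops included, and the job is handed in when it is done.

Besides the shell and the picture viewer there is one more tool, called as name(argument=value, ...) on one line, values as JSON. step_arm: Moves the arm, as the interface text tells. Its arguments: {"type":"object","properties":{"rows":{"type":"array"},"grip_force":{"type":"number"}},"required":["rows"]}

```bash
mkdir -p pics; cat > h.py <<'E'
import numpy as np, cv2
from cell import bot, grab_frame, get_calibration
def cal(n):
    c=get_calibration(n); f=210/np.tan(np.radians(c["vfov"])/2)
    R=cv2.Rodrigues(np.array(c["rvec"],float))[0]; t=np.array(c["tvec"],float)
    return c,f,R,t
def slopes(n,uv):
    c,f,R,t=cal(n); d=(np.atleast_2d(uv).astype(float)-[c["cx"],c["cy"]])/f
    s=d.copy()
    for _ in range(30): s=d/(1+c["k1"]*(s**2).sum(1,keepdims=True))
    return s
def plane(n,uv,z):
    c,f,R,t=cal(n); s=slopes(n,uv); d=np.c_[s,np.ones(len(s))]@R; o=-R.T@t
    return o+d*((z-o[2])/d[:,2])[:,None]
def cloud(n,dep):
    v,u=np.mgrid[:420,:560]; s=slopes(n,np.c_[u.ravel(),v.ravel()])
    c,f,R,t=cal(n); z=dep.ravel()[:,None]
    return ((np.c_[s,np.ones(len(s))]*z-t)@R).reshape(420,560,3)
def save(n,im): cv2.imwrite("pics/"+n,cv2.cvtColor(im,cv2.COLOR_RGB2BGR))
E
python3 - <<'E'
from h import *
for n in("top","side"):
    im,d=grab_frame(n); save(n+"0.png",im); np.savez(n+"0.npz",im=im,d=d)
    c,f,R,t=cal(n); print(n,-R.T@t,R[2],c)
print(bot.get_obs())
E
```

```text
top [0.20469368 0.01403917 1.35697101] [ 0.22800235 -0.01877496 -0.97347955] {'vfov': 48.83471792189843, 'cx': 286.1774301957066, 'cy': 209.61303725038871, 'k1': -0.1619015788156417, 'rvec': array([ 1.99290296, -2.20637152,  0.251237  ]), 'tvec': array([0.04064864, 0.50721735, 1.27457647])}
side [0.11101296 1.06457497 1.07802737] [ 0.25711696 -0.71582672 -0.6492172 ] {'vfov': 43.5829997735779, 'cx': 274.92604114921926, 'cy': 212.40232812642867, 'k1': -0.058445078302479046, 'rvec': array([ 0.50256445, -2.6909825 ,  1.24634585]), 'tvec': array([0.45947704, 0.20514432, 1.43338181])}
{'time_s': 0.1, 'q': array([ 1.16247269,  0.59204902,  0.04825681,  1.6096955 , -0.03329569,
        0.94269298, -0.03370696]), 'dq': array([ 0.00017496, -0.00252999,  0.0023882 , -0.00433395,  0.00032199,
        0.00066133,  0.00129234]), 'joint_efforts': array([ 4.04098057e-03, -5.49997616e+01,  1.55338045e+00, -1.98824036e+01,
        9.74563096e-03,  3.88141139e-03, -2.00331527e-05]), 'tcp_pos': array([ 0.22430142, -0.68864568,  0.23023785]), 'tool_rot': array([ 9.87626769e-01,  1.56819396e-01, -2.05626605e-04, -9.99698866e-04]), 'force': array([-0.14193865,  0.75961757,  0.15039494]), 'wrist_torque': array([-0.00996254, -0.00355461, -0.00725434]), 'grip_force': 0.0, 'opening': 1.0016090585553934}
```

View pics/top0.png

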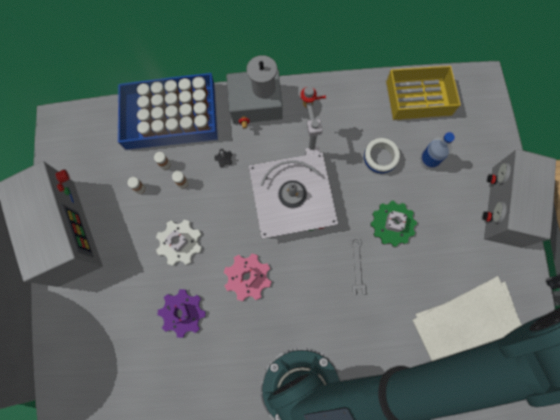

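View pics/side0.png

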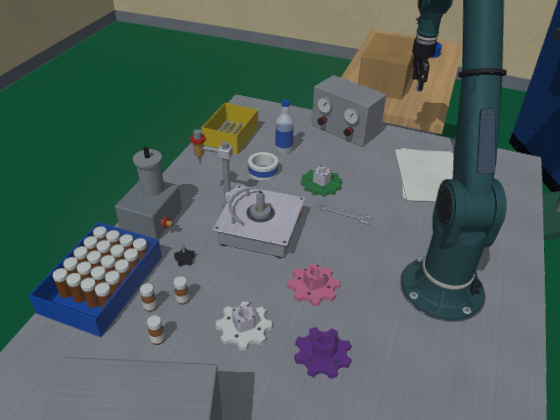

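The top view shows the white wheel at (179,242), the look-alikes in pink at (248,277) and purple at (181,313), and the green wheel at (396,223). The spindle is at (292,193). Only the wheel at (179,242) is white with eight large pockets. In the side view it's at (244,324), with the spindle top near (261,196). Next I'll confirm this in a crop and measure.

```bash
python3 - <<'E'
from h import *
T=np.load("top0.npz");S=np.load("side0.npz")
a=cv2.resize(T["im"][205:280,140:220],(400,375),interpolation=cv2.INTER_CUBIC)
b=cv2.resize(S["im"][290:360,205:285],(400,350),interpolation=cv2.INTER_CUBIC);b=np.vstack([b,np.zeros((25,400,3),np.uint8)])
save("crop_w.png",np.hstack([a,b]))
a=cv2.resize(T["im"][140:245,240:345],(400,400),interpolation=cv2.INTER_CUBIC)
b=cv2.resize(S["im"][160:265,205:310],(400,400),interpolation=cv2.INTER_CUBIC)
save("crop_s.png",np.hstack([a,b]))
for n,D,w,s in(("top",T,(205,280,140,220),(150,235,250,335)),("side",S,(290,360,205,285),(175,265,205,310))):
    P=cloud(n,D["d"]);im=D["im"].astype(int)
    p=P[w[0]:w[1],w[2]:w[3]];i=im[w[0]:w[1],w[2]:w[3]]
    print(n,"bench z",np.median(p[:5,:5,2]))
    m=(p[...,2]>.006)&(p[...,2]<.022);c,r=cv2.minEnclosingCircle(p[m][:,:2].astype(np.float32));print("plate",c,r)
    m=(abs(p[...,2]-.054)<.006);h=p[m];print("hubtop",m.sum(),h.mean(0),cv2.minAreaRect(h[:,:2].astype(np.float32)*1000))
    R=i[...,0]-i[...,1:].max(2);v,u=np.nonzero(R>25)
    uv=np.c_[u+w[2],v+w[0]];q=plane(n,uv,.054)
    for k,l in zip(uv,q):print("red",k,l.round(4),R[k[1]-w[0],k[0]-w[2]])
    p=P[s[0]:s[1],s[2]:s[3]]
    m=(p[...,2]>.13)&(p[...,2]<.155)
    print("spin top",m.sum(),p[m].mean(0) if m.sum() else 0, p[m].max(0))
    m=(abs(p[...,2]-.07)<.005);print("deck",m.sum(),np.median(p[m][:,2]),cv2.minAreaRect(p[m][:,:2].astype(np.float32)*1000))
E
```

```text
top bench z -0.00040706478267350565
plate (0.45667117834091187, 0.3046588897705078) 0.1468101292848587
hubtop 205 [0.45269674 0.31640254 0.05405379] ((453.3761901855469, 316.59564208984375), (50.915077209472656, 49.270843505859375), 45.687522888183594)
spin top 60 [ 0.54781827 -0.03281047  0.14211126] [ 0.55992567 -0.02281611  0.15072715]
deck 4608 0.07044293623417257 ((557.6631469726562, -32.92908477783203), (235.37197875976562, 220.73533630371094), 5.279949188232422)
side bench z -0.0011223388224674874
plate (0.4462670683860779, 0.31684285402297974) 0.1296728551387787
hubtop 253 [0.45371164 0.32218724 0.05295321] ((454.5045166015625, 321.077880859375), (46.4732780456543, 54.04942321777344), 43.49608612060547)
red [240 307] [0.4694 0.3059 0.054 ] 28
red [246 319] [0.4411 0.3347 0.054 ] 44
spin top 57 [ 0.55034771 -0.02407857  0.13977748] [ 0.56302052 -0.01548434  0.15132038]
deck 3063 0.06975366258205788 ((568.531005859375, -28.816566467285156), (254.4799346923828, 228.78604125976562), 5.172720432281494)
```

View pics/crop_w.png

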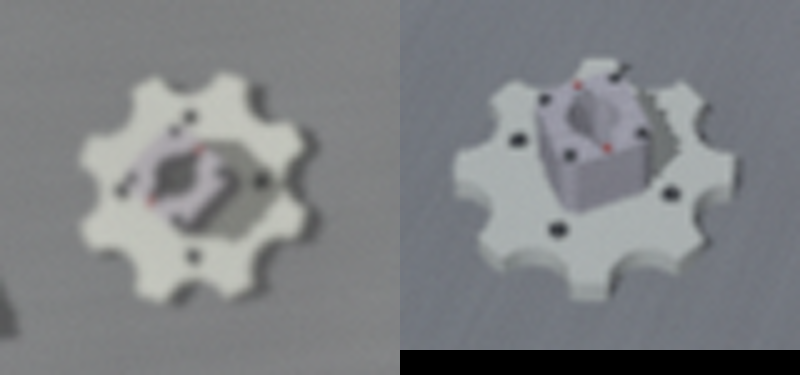

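View pics/crop_s.png

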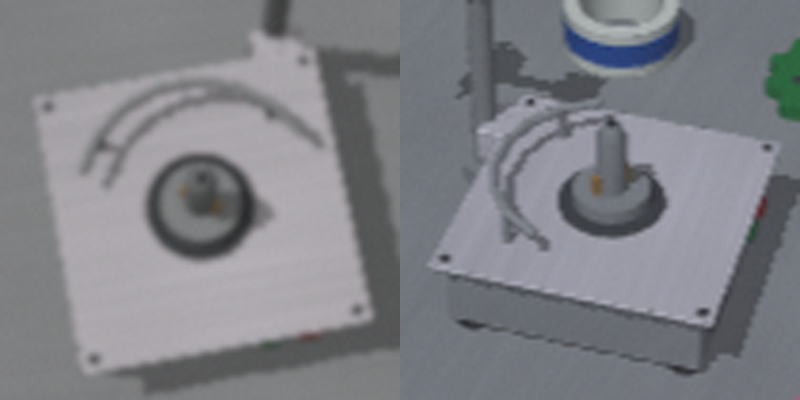

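The crop confirms it. The white wheel has eight pockets and its red keyway marks run at about 135° in world axes. The brass keys are visible at top-crop (183,188) and (217,208), giving a first guess of their direction. Next come refined centres.

```bash
python3 - <<'E'
from h import *
T=np.load("top0.npz");S=np.load("side0.npz")
for n,D,w,s in(("top",T,(205,280,140,220),(150,235,250,335)),("side",S,(290,360,205,285),(175,265,205,310))):
    im=D["im"].astype(int); i=im[w[0]:w[1],w[2]:w[3]]
    print(n,"bench",i[3,3],"plate",i[35,20])
    m=((i.min(2)>155)).astype(np.uint8) if n=="top" else None
    if m is not None:
        k,l,st,_=cv2.connectedComponentsWithStats(m);j=1+st[1:,4].argmax();v,u=np.nonzero(l==j)
        q=plane(n,np.c_[u+w[2],v+w[0]],.014);print("rim",cv2.minEnclosingCircle(q[:,:2].astype(np.float32)))
    # brass
    b=im[s[0]:s[1],s[2]:s[3]];m=(b[...,0]-b[...,2]>45)&(b[...,0]-b[...,1]>10)&(b[...,0]-b[...,1]<80)
    k,l,st,c=cv2.connectedComponentsWithStats(m.astype(np.uint8))
    for j in range(1,k):
        if st[j,4]>1: print("brass",st[j],c[j]+[s[2],s[0]],plane(n,c[j]+[s[2],s[0]],.098).round(4))
def tri(a,b):
    rows=[];rhs=[]
    for n,uv in(("top",a),("side",b)):
        c,f,R,t=cal(n);x,y=slopes(n,uv)[0]
        for k,val in((0,x),(1,y)): rows.append(R[k]-val*R[2]);rhs.append(val*t[2]-t[k])
    return np.linalg.lstsq(np.array(rows),np.array(rhs),rcond=None)[0]
def dark(D,v0,v1,u0,u1):
    g=D["im"][v0:v1,u0:u1].sum(2).astype(float);w=np.clip(np.percentile(g,30)-g,0,None)
    v,u=np.mgrid[v0:v1,u0:u1];return np.array([(u*w).sum(),(v*w).sum()])/w.sum()
a=dark(T,184,190,290,297);b=dark(S,189,195,257,264);print("spintop px",a,b,"tri",tri(a,b),plane("top",a,.147),plane("side",b,.147))
for n,c in(("top",[(252.3,167.3),(319.5,155.8),(333.7,221.3),(264.6,234)]),("side",[(216.9,227.9),(284.2,242),(301.3,198.9),(239.3,186.8)])):
    q=plane(n,c,.07);print(n,"deck screws",q.round(4).tolist(),q.mean(0))
E
```

```text
top bench [128 130 132] plate [183 185 179]
rim ((0.4553108513355255, 0.31856727600097656), 0.07022533565759659)
side bench [117 120 129] plate [169 176 175]
brass [51 31  1  3  3] [256. 207.] [[ 0.5587 -0.0181  0.098 ]]
spintop px [293.35078534 186.98279731] [260.14303141 191.92223239] tri [ 0.55136337 -0.03506209  0.14301923] [[ 0.54898769 -0.03507945  0.147     ]] [[ 0.55078644 -0.03056368  0.147     ]]
top deck screws [[0.6429, 0.0751, 0.07], [0.6582, -0.1249, 0.07], [0.4584, -0.1418, 0.07], [0.4419, 0.057, 0.07]] [ 0.55032419 -0.0336596   0.07      ]
side deck screws [[0.6397, 0.0785, 0.07], [0.4417, 0.0619, 0.07], [0.4579, -0.1363, 0.07], [0.6573, -0.1207, 0.07]] [ 0.5491611  -0.02916131  0.07      ]
```

Both views agree to about 4 mm. The wheel is near (0.455, 0.319) and the spindle near (0.550, -0.032), which fits the bench heights, sizes and reach. I'll move toward the wheel.

step_arm(rows=[1,0.26,-0.23,-0.02,0,1,0.26,-0.23,-0.02,0,1,0.26,-0.23,-0.02,0,1,0.26,-0.23,-0.02,0,1,0.26,-0.23,-0.02,0,1,0.26,-0.23,-0.02,0,1,0.26,-0.23,-0.02,0,1,0.26,-0.23,-0.02,0,1,0.26,-0.23,-0.02,0,1,0.26,-0.23,-0.02,0,1,0.26,-0.23,0,0,1,0.26,-0.23,0,0,1,0.26,-0.23,0,0,1,0.12,-0.31,0,0,1,0.12,-0.31,0,0,1,0.12,-0.31,0,0,1,0.12,-0.31,0,0,1,0.12,-0.31,0,0,1,0.12,-0.31,0,0,1,0.12,-0.31,0,0], grip_force=60)

```text
time_s: 1.77
tcp_pos: [0.4654, -0.0665, 0.2512]
tool_rot: [0.988, 0.157, -0.0, -0.0]
force: [1.3, -0.3, -0.4]
opening: 1.001
grip_force: 0.0
```

step_arm(rows=[1,0.09,-0.31,0,0,1,0.09,-0.31,0,0,1,0.09,-0.31,0,0,1,0.09,-0.31,0,0,1,0.09,-0.31,0,0,1,0.09,-0.31,0,0,1,0.09,-0.31,0,0,1,0.09,-0.31,0,0,1,0.09,-0.31,0,0,1,0.09,-0.31,0,0,1,0.09,-0.31,0,0,1,0.09,-0.29,0,0,1,0,0,0,-0.156,1,0,0,0,-0.156,1,0,0,0,-0.156,1,0,0,0,-0.156,1,0,0,0,-0.156,1,0,0,0,-0.156,1,0,0,0,-0.156,1,0,0,0,-0.156])

```text
time_s: 3.43
tcp_pos: [0.4538, 0.3168, 0.2509]
tool_rot: [0.796, 0.606, -0.001, 0.0]
force: [-0.2, -0.7, -0.2]
opening: 1.001
grip_force: 0.0
```

step_arm(rows=[1,0,0,0,-0.156,1,0,0,0,-0.156,1,0,0,0,-0.156,1,0,0,0,-0.156,1,0,0,0,-0.156,1,0,0,0,-0.156,1,0,0,0,-0.156,1,0,0,0,-0.156,1,0,0,0,-0.104,1,0,0,0,0,1,0,0,0,0,1,0,0,0,0])

```text
time_s: 4.43
tcp_pos: [0.454, 0.317, 0.2511]
tool_rot: [0.383, 0.924, -0.0, -0.0]
force: [-0.7, 0.4, -0.0]
opening: 1.001
grip_force: 0.0
```

```bash
python3 - <<'E'
from h import *
from scipy.spatial.transform import Rotation as Ro
o=bot.get_obs();R=Ro.from_quat(o["tool_rot"]).as_matrix()
print(o["tcp_pos"],np.degrees(np.arctan2(R[1,1],R[0,1])),R[:,2],o["q"].round(3))
im,d=grab_frame("side");save("side1.png",cv2.resize(im[180:400,130:370],(720,660))[:600]);np.savez("side1.npz",im=im,d=d)
E
```

```text
[0.45401404 0.31696138 0.25107846] 44.921476749782585 [-3.55510226e-04 -3.43566618e-04 -9.99999878e-01] [-0.134  0.44  -0.747  1.955  0.381  0.891 -0.293]
```

View pics/side1.png

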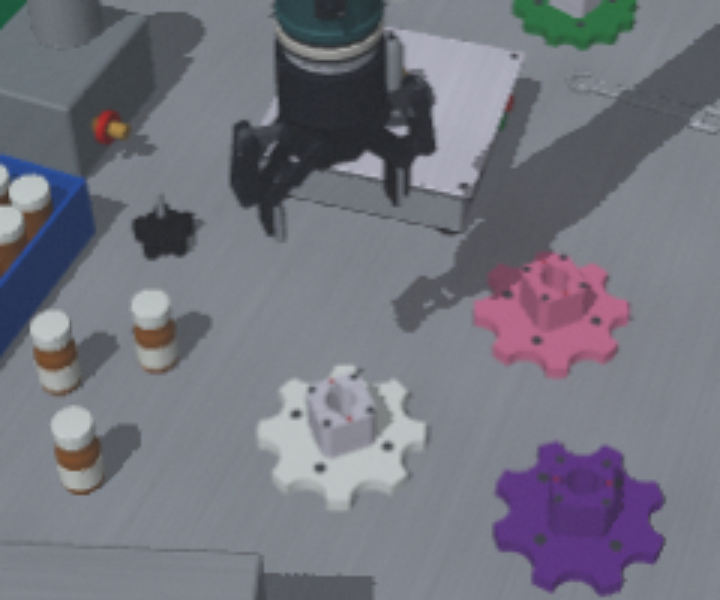

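The gripper is above the white wheel, at (340,430) in this crop, with its fingers lined up across the hub flats and nothing in the way. I'll descend and close.

step_arm(rows=[1,0.01,0.02,0.2,0,1,0,0,0.3,0,1,0,0,0.3,0,1,0,0,0.3,0,1,0,0,0.3,0,1,0,0,0.3,0,1,0,0,0.2,0,1,0,0,0.15,0,1,0,0,0.1,0,1,0,0,0.1,0,1,0,0,0.06,0,1,0,0,0,0,1,0,0,0,0])

```text
time_s: 5.57
tcp_pos: [0.455, 0.3196, 0.0206]
tool_rot: [0.382, 0.924, 0.0, 0.0]
force: [-1.0, -0.1, -0.1]
opening: 1.001
grip_force: 0.0
```

step_arm(rows=[-1,0,0,0,0,-1,0,0,0,0,-1,0,0,0,0,-1,0,0,0,0,-1,0,0,0,0,-1,0,0,0,0,-1,0,0,0,0,-1,0,0,0,0,-1,0,0,0,0,-1,0,0,0,0,-1,0,0,0,0,-1,0,0,0,0], grip_force=80)

```text
time_s: 6.57
tcp_pos: [0.4551, 0.3194, 0.0213]
tool_rot: [0.383, 0.924, 0.0, 0.0]
force: [0.2, -0.7, 5.4]
opening: 0.55
grip_force: 83.3
```

step_arm(rows=[-1,0,0,-0.05,0,-1,0,0,-0.1,0,-1,0,0,-0.2,0,-1,0,0,-0.25,0,-1,0,0,-0.25,0,-1,0,0,-0.25,0,-1,0,0,-0.25,0,-1,0,0,-0.25,0,-1,0,0,-0.1,0,-1,0,0,0,0])

```text
time_s: 7.4
tcp_pos: [0.4558, 0.3203, 0.1929]
tool_rot: [0.382, 0.924, 0.002, 0.001]
force: [0.4, 1.1, -4.3]
opening: 0.548
grip_force: 83.0
```

step_arm(rows=[-1,-0.1,-0.06,0,0,-1,-0.2,-0.12,0,0,-1,-0.25,-0.14,0,0,-1,-0.25,-0.14,0,0,-1,-0.25,-0.14,0,0,-1,-0.25,-0.14,0,0,-1,-0.25,-0.14,0,0,-1,-0.25,-0.14,0,0,-1,-0.25,-0.14,0,0,-1,-0.25,-0.14,0,0,-1,-0.25,-0.14,0,0,-1,-0.25,-0.14,0,0,-1,-0.2,-0.12,0,0,-1,-0.15,-0.1,0,0,-1,-0.1,-0.05,0,0,-1,0,0,0,0,-1,0,0,0,0])

```text
time_s: 8.82
tcp_pos: [0.553, -0.0414, 0.1891]
tool_rot: [0.383, 0.924, -0.0, -0.001]
force: [-0.2, 0.5, -3.8]
opening: 0.549
grip_force: 82.9
```

```bash
python3 - <<'E'
from h import *
from scipy.spatial.transform import Rotation as Ro
o=bot.get_obs();R=Ro.from_quat(o["tool_rot"]).as_matrix()
print(o["tcp_pos"],np.degrees(np.arctan2(R[1,1],R[0,1])),o["q"].round(3),o["force"],o["wrist_torque"],o["opening"])
a,d=grab_frame("side");np.savez("side2.npz",im=a,d=d);b,d=grab_frame("top");np.savez("top2.npz",im=b,d=d)
save("c2.png",np.hstack([cv2.resize(b[130:250,230:350],(400,400),interpolation=2),cv2.resize(a[100:250,185:335],(400,400),interpolation=2)]))
E
```

```text
[ 0.55295137 -0.04144897  0.18905095] 44.97394143913074 [ 0.502  0.518 -0.695  2.009  0.467  0.779  0.315] [-0.2247626   0.52270186 -3.82449197] [ 0.07093226 -0.02020713  0.01981192] 0.5491179340080643
```

View pics/c2.png

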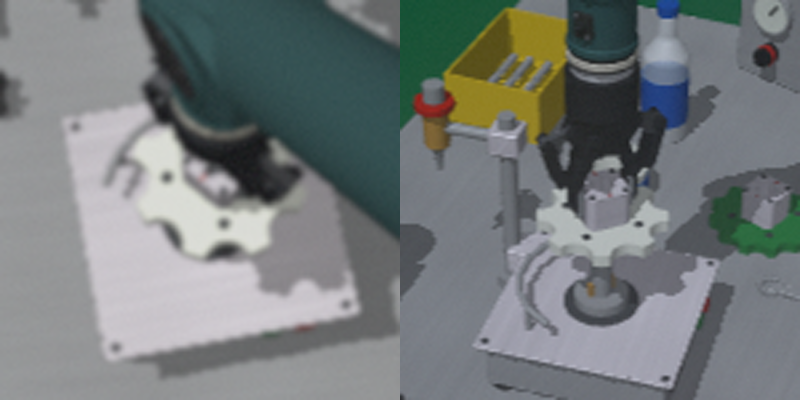

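The hub is held square, with the wheel above the spindle and a little to its right in both views. Next I'll measure wheel against spindle in each camera separately, so the calibration bias cancels.

```bash
cat > rel.py <<'E'
from h import *
from scipy.optimize import least_squares
def fit(n,im,box,z,thr):
    g=im.min(2).astype(int);m=np.zeros(g.shape,np.uint8);v0,v1,u0,u1=box
    sat=im.max(2).astype(int)-g
    ok=(g>thr)&(sat<16); 
    # white plate is warmer than the lilac steel: G >= B
    ok&=(im[...,1].astype(int)>=im[...,2].astype(int)+ (1 if n=="top" else -3))
    m[v0:v1,u0:u1]=ok[v0:v1,u0:u1]
    k,l,st,_=cv2.connectedComponentsWithStats(m);j=1+st[1:,4].argmax()
    v,u=np.nonzero(l==j);q=plane(n,np.c_[u,v],z)[:,:2]
    h=cv2.convexHull(q.astype(np.float32))[:,0]
    c=q.mean(0)
    r=least_squares(lambda c:np.hypot(*(h-c).T)-.070,c,loss="soft_l1",f_scale=.0015)
    e=np.hypot(*(h-r.x).T)-.070
    return r.x,cv2.minEnclosingCircle(h),len(v),e.round(4)
E
python3 - <<'E'
from rel import *
T=np.load("top2.npz")["im"];S=np.load("side2.npz")["im"]
for z in(.182,): 
  print("top",fit("top",T,(155,212,262,325),z,150)); print("side",fit("side",S,(150,202,232,290),z,140))
T=np.load("top0.npz")["im"];S=np.load("side0.npz")["im"]
print("top0",fit("top",T,(205,280,140,220),.014,150)); print("side0",fit("side",S,(290,360,205,285),.014,140))
E
```

```text
top (array([ 0.55245088, -0.03900181]), ((0.5402118563652039, -0.025760330259799957), 0.06778942048549652), 715, array([-0.0147,  0.0003,  0.0005, -0.0027, -0.0002, -0.0008,  0.0005,
        0.0006, -0.0005,  0.0004,  0.0006, -0.0002, -0.0141, -0.0171]))
side (array([ 0.54994374, -0.02576867]), ((0.5520645380020142, -0.02865975722670555), 0.07439921796321869), 608, array([ 0.0002, -0.003 , -0.0011,  0.0002,  0.0007,  0.0005,  0.0005,
        0.0006,  0.0008, -0.0025, -0.0012,  0.0013,  0.0043, -0.005 ,
        0.0004,  0.0075]))
top0 (array([0.45457323, 0.31861819]), ((0.4546913206577301, 0.3180350959300995), 0.07053810358047485), 877, array([-0.0006, -0.0005, -0.0015, -0.0008, -0.0002, -0.0002, -0.0005,
       -0.0003,  0.0001, -0.0024, -0.001 , -0.001 , -0.0021, -0.0002,
       -0.0002, -0.    , -0.0001, -0.0011,  0.0008, -0.0002, -0.0012,
       -0.0026]))
side0 (array([0.45438705, 0.32259694]), ((0.4534842371940613, 0.3240818977355957), 0.07341574877500534), 1004, array([-0.0007, -0.002 ,  0.    ,  0.0024,  0.005 ,  0.0051, -0.0001,
       -0.0027, -0.002 , -0.0006,  0.    ,  0.0001,  0.0006,  0.0012,
        0.0021,  0.0002,  0.0018,  0.0007, -0.0001, -0.0007, -0.0011]))
```

The top view gives a clean fit, while the side fit is polluted by the plate's edge. Correcting each view by the bias seen at the known grasp puts the spindle at about (0.550, -0.0345). The spindle's taper allows about 6 mm of error, so I'll shift there and lower gently while watching the force.

step_arm(rows=[-1,0.03,0.01,0,0,-1,0.04,0.02,0,0,-1,0,0,0.08,0,-1,0,0,0.08,0,-1,0,0,0.06,0,-1,0,0,0.03,0,-1,0,0,0,0,-1,0,0,0,0])

```text
time_s: 9.58
tcp_pos: [0.551, -0.0343, 0.1648]
tool_rot: [0.382, 0.924, -0.0, -0.0]
force: [0.1, -0.0, -5.3]
opening: 0.55
grip_force: 82.9
```

step_arm(rows=[-1,0,0,0.03,0,-1,0,0,0.03,0,-1,0,0,0,0,-1,0,0,0,0])

```text
time_s: 9.92
tcp_pos: [0.5511, -0.0342, 0.1592]
tool_rot: [0.382, 0.924, -0.0, -0.0]
force: [0.0, 0.3, -4.9]
opening: 0.55
grip_force: 82.9
```

```bash
cat > st.py <<'E'
from h import *
from scipy.spatial.transform import Rotation as Ro
o=bot.get_obs();R=Ro.from_quat(o["tool_rot"]).as_matrix()
print(o["tcp_pos"].round(4),"yaw",np.degrees(np.arctan2(R[1,1],R[0,1])).round(2),"q7",o["q"][6].round(3),"F",o["force"].round(1),"Ft xyz",(R.T@o["force"]).round(1),"M",o["wrist_torque"].round(2),"tilt",R[:2,2].round(4))
E
python3 st.py
```

```text
[ 0.5511 -0.0342  0.1592] yaw 45.03 q7 0.261 F [ 0.   0.3 -4.9] Ft xyz [0.2 0.2 4.9] M [ 0.02  0.05 -0.01] tilt [-0.0003  0.    ]
```

step_arm(rows=[-1,0,0,0.02,0,-1,0,0,0.02,0,-1,0,0,0,0,-1,0,0,0,0])

```text
time_s: 10.25
tcp_pos: [0.5511, -0.0333, 0.1551]
tool_rot: [0.382, 0.924, 0.001, -0.0]
force: [-0.0, 2.9, -4.8]
opening: 0.553
grip_force: 82.9
```

```bash
python3 st.py
```

```text
[ 0.5511 -0.0333  0.1551] yaw 45.07 q7 0.256 F [-0.   2.9 -4.8] Ft xyz [2.  2.  4.8] M [ 0.55 -0.    0.01] tilt [0.0001 0.0013]
```

Gentle contact is pushing the wheel toward +y, so I'll follow it 1.5 mm and go on down.

step_arm(rows=[-1,0.01,0.01,0,0,-1,0,0,0.02,0,-1,0,0,0.02,0,-1,0,0,0.02,0,-1,0,0,0,0,-1,0,0,0,0])

```text
time_s: 10.75
tcp_pos: [0.551, -0.0329, 0.149]
tool_rot: [0.382, 0.924, -0.0, -0.0]
force: [-1.0, 1.9, -5.1]
opening: 0.551
grip_force: 82.9
```

```bash
python3 st.py
```

```text
[ 0.551  -0.0329  0.149 ] yaw 45.04 q7 0.245 F [-1.   1.9 -5.1] Ft xyz [2.1 0.6 5.1] M [ 0.25  0.09 -0.01] tilt [-0.0006 -0.    ]
```

step_arm(rows=[-1,0.01,0,0.02,0,-1,0,0,0.03,0,-1,0,0,0.03,0,-1,0,0,0.03,0,-1,0,0,0.03,0,-1,0,0,0.03,0,-1,0,0,0.03,0,-1,0,0,0.02,0,-1,0,0,0,0,-1,0,0,0,0])

```text
time_s: 11.58
tcp_pos: [0.5504, -0.032, 0.1271]
tool_rot: [0.382, 0.924, -0.0, -0.0]
force: [0.2, -0.4, -3.2]
opening: 0.557
grip_force: 82.9
```

```bash
python3 st.py
```

```text
[ 0.5504 -0.032   0.1271] yaw 45.04 q7 0.213 F [ 0.2 -0.4 -3.2] Ft xyz [-0.4 -0.2  3.2] M [ 0.   -0.    0.05] tilt [-0.0003  0.    ]
```

step_arm(rows=[-1,0,0,0.02,0,-1,0,0,0.02,0,-1,0,0,0.02,0,-1,0,0,0,0,-1,0,0,0,0])

```text
time_s: 12.0
tcp_pos: [0.5507, -0.032, 0.1222]
tool_rot: [0.382, 0.924, -0.0, 0.0]
force: [-2.4, -0.1, 4.9]
opening: 0.549
grip_force: 84.0
```

```bash
python3 st.py
```

```text
[ 0.5507 -0.032   0.1222] yaw 45.04 q7 0.204 F [-2.4 -0.1  4.9] Ft xyz [ 1.6 -1.7 -4.9] M [-0.13  0.48 -0.03] tilt [ 0.0004 -0.001 ]
```

The wheel rests on the keys: the vertical force rose about 9 N at the expected height. I'll turn toward the estimated key direction (about 57°, so about -78° in world), fast at first and then slowly.

step_arm(rows=[-1,0,0,0,0.1,-1,0,0,0,0.15,-1,0,0,0,0.15,-1,0,0,0,0.15,-1,0,0,0,0.15,-1,0,0,0,0.15,-1,0,0,0,0.15,-1,0,0,0,0.15,-1,0,0,0,0.1,-1,0,0,0,0.1,-1,0,0,0,0])

```text
time_s: 12.92
tcp_pos: [0.5512, -0.0323, 0.1221]
tool_rot: [0.798, 0.603, 0.0, 0.001]
force: [-0.8, -0.8, 3.4]
opening: 0.554
grip_force: 83.5
```

```bash
python3 st.py
```

```text
[ 0.5512 -0.0323  0.1221] yaw -15.79 q7 -0.612 F [-0.8 -0.8  3.4] Ft xyz [-1.  -0.6 -3.4] M [-0.27  0.2  -0.01] tilt [ 0.0016 -0.001 ]
```

step_arm(rows=[-1,0,0,0.01,0.05,-1,0,0,0,0.05,-1,0,0,0,0.05,-1,0,0,0,0])

```text
time_s: 13.25
tcp_pos: [0.5513, -0.0324, 0.1214]
tool_rot: [0.831, 0.556, 0.0, 0.001]
force: [-1.6, -1.4, 6.0]
opening: 0.55
grip_force: 83.9
```

step_arm(rows=[-1,0,0,0,0.05,-1,0,0,0,0.05,-1,0,0,0,0])

```text
time_s: 13.5
tcp_pos: [0.5511, -0.0325, 0.121]
tool_rot: [0.852, 0.523, 0.0, 0.001]
force: [-0.1, -0.2, -1.7]
opening: 0.545
grip_force: 82.9
```

The force has dropped, so the keyways are just finding the keys at about 63°. I'll turn a bit further toward the centre and lower gently.

step_arm(rows=[-1,0,0,0,0.04,-1,0,0,0,0.04,-1,0,0,0.02,0,-1,0,0,0.02,0,-1,0,0,0,0])

```text
time_s: 13.92
tcp_pos: [0.5498, -0.0318, 0.1153]
tool_rot: [0.868, 0.496, -0.001, -0.001]
force: [-0.6, -0.3, -4.4]
opening: 0.549
grip_force: 82.7
```

```bash
python3 st.py
```

```text
[ 0.5498 -0.0318  0.1153] yaw -30.52 q7 -0.807 F [-0.6 -0.3 -4.4] Ft xyz [-0.5 -0.4  4.4] M [0.01 0.08 0.05] tilt [-0.0018  0.0003]
```

It's in the keys at 59.5° and still hanging free. I'll lower the rest of the way.

step_arm(rows=[-1,0,0,0.02,0,-1,0,0,0.02,0,-1,0,0,0.02,0,-1,0,0,0.02,0,-1,0,0,0.02,0,-1,0,0,0,0,-1,0,0,0,0])

```text
time_s: 14.5
tcp_pos: [0.5506, -0.032, 0.1063]
tool_rot: [0.868, 0.496, 0.0, 0.0]
force: [-0.3, 0.8, -2.1]
opening: 0.552
grip_force: 82.9
```

```bash
python3 st.py
```

```text
[ 0.5506 -0.032   0.1063] yaw -30.56 q7 -0.814 F [-0.3  0.8 -2.1] Ft xyz [ 0.5 -0.6  2.1] M [-0.04  0.02  0.09] tilt [0.0003 0.    ]
```

step_arm(rows=[-1,0,0,0.01,0,-1,0,0,0.01,0,-1,0,0,0,0,-1,0,0,0,0])

```text
time_s: 14.83
tcp_pos: [0.5506, -0.032, 0.1063]
tool_rot: [0.868, 0.496, -0.0, 0.001]
force: [-3.3, -0.9, 12.8]
opening: 0.552
grip_force: 84.8
```

It's seated: there's no further travel, the force has risen, and it sits 16 mm below the key tops. I'll release and rise straight up.

step_arm(rows=[-1,0,0,-0.02,0,1,0,0,0,0,1,0,0,0,0,1,0,0,0,0,1,0,0,0,0,1,0,0,0,0,1,0,0,0,0,1,0,0,0,0,1,0,0,0,0,1,0,0,0,0])

```text
time_s: 15.67
tcp_pos: [0.5505, -0.0321, 0.1062]
tool_rot: [0.868, 0.496, -0.0, -0.0]
force: [0.0, -1.2, -0.1]
opening: 0.996
grip_force: 0.0
```

step_arm(rows=[1,0,0,-0.1,0,1,0,0,-0.2,0,1,0,0,-0.3,0,1,0,0,-0.3,0,1,0,0,-0.3,0,1,0,0,-0.3,0,1,0,0,-0.3,0,1,0,0,0,0,1,0,0,0,0])

```text
time_s: 16.42
tcp_pos: [0.5517, -0.0319, 0.289]
tool_rot: [0.868, 0.496, 0.002, 0.001]
force: [0.7, 0.3, 0.1]
opening: 1.002
grip_force: 0.0
```

```bash
python3 st.py; python3 - <<'E'
from h import *
a,d=grab_frame("side");b,_=grab_frame("top")
save("c3.png",np.hstack([cv2.resize(b[130:250,230:350],(400,400),interpolation=2),cv2.resize(a[100:250,185:335],(400,400),interpolation=2)]))
P=cloud("side",d)[180:235,225:300].reshape(-1,3)
h=P[(abs(P[:,2]-.099)<.006)&(np.hypot(P[:,0]-.5506,P[:,1]+.032)<.072)];print("plate z",len(h),np.median(h[:,2]))
A=np.c_[h[:,:2],np.ones(len(h))];print("slope",np.linalg.lstsq(A,h[:,2],rcond=None)[0][:2])
D=cloud("side",d).reshape(-1,3);D=D[(abs(D[:,2]-.07)<.004)&(abs(D[:,0]-.55)<.1)&(abs(D[:,1]+.03)<.1)];print("deck z",np.median(D[:,2]))
E
```

```text
[ 0.5517 -0.0319  0.289 ] yaw -30.57 q7 -0.696 F [0.7 0.3 0.1] Ft xyz [ 0.6  0.5 -0.1] M [ 0.    0.04 -0.05] tilt [ 0.0053 -0.0003]
plate z 679 0.09844251613147692
slope [ 0.00030116 -0.00072836]
deck z 0.06960396819469927
```

View pics/c3.png

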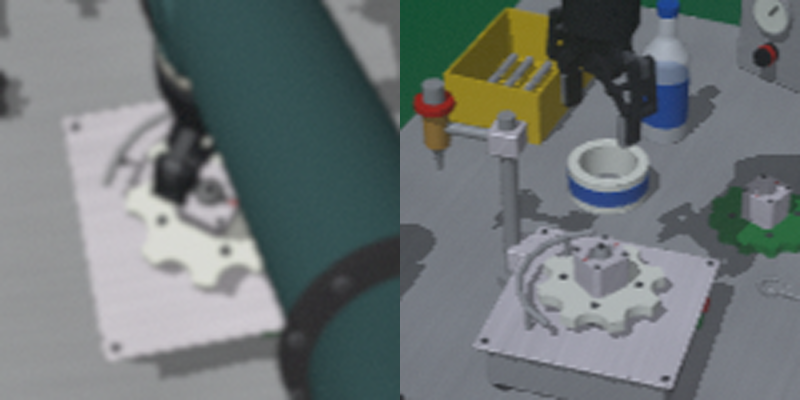

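The side view shows the wheel at (600,290) lying flat on the flange with the spindle tip standing above the hub. The plate top measures 98.4 mm (99 expected) with no tilt. The gripper is clear, so I'm handing in.

```bash
python3 -c "
from cell import bot
print(bot.close_job())"
```

```text
the job is handed in; nothing more can be done
None
```

The white star wheel is keyed on the spindle, hub up, and lies flat on the flange; I let go, moved clear and handed the job in at about 16.5 s (no verdict was returned), with nothing else touched.

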